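# Lever open the bead organiser

## Robot

A 6-joint arm with a two-finger parallel gripper is mounted at the origin on the work surface. World frame = base frame: x ahead of the robot, y to its left, z up, the work surface at z = 0. Lengths are in m, angles in rad, forces in N, time in s.
With the tool pointing down it reaches from about 0.275 to 1 m from the base axis. Payload 8.4 kg.
Tool frame: the origin (TCP) lies at the very end of the fingers, on their centre line; the grasp point (between the pads) lies 19 mm behind it; z points along the fingers, y is the line along which they close (so a half turn about z gives the same grasp; the last joint's range is limited). The gripper opens to 85 mm and grips with 20 to 120 N. Pads are 22 mm wide; open, the fingers measure 114 mm over their backs; the gripper's body (76 mm by 85 mm) begins 54 mm behind the grasp point. The pads swing forward as they close: fully open they stand 13 mm farther back than shut.
Start: joints at [-0.002, 0.353, 1.633, -0, 1.155, -0.002], TCP at [0.625, -0, 0.231] pointing down, gripper open.
Joint ranges: [-2.63, 2.63], [-0.92, 2.1], [0.06, 2.66], [-1.3, 4.44], [0, 2.69], [-3.02, 3.02]. Speed limits (rad/s): [2.22, 2.22, 2.79, 3.14, 3.14, 3.14].

## Interface

Orientations are given as a unit quaternion [x, y, z, w].
In Python, from plant import arm, viewer, workorder, models gives the robot as it stands.
- The arm moves only by the shell command python3 -m pendant 'ROWS' [OPENING] [FORCE]. ROWS is JSON, a list of rows, each a list of 4 numbers: the shift along the tool's x, y, z in mm, then the turn about the tool's z in rad. In form: [[dx, dy, dz, roll], ...]. A call has 1 to 12 rows; each row shifts and turns the commanded pose from where the row before left it, along the tool's axes as they then stand; what a row does not reach is not made up. A row lasts 1/8 s, in which the tool goes at most 62.5 mm and 10.7 degrees, less where a joint would pass 70% of its speed; a pose out of reach is approached as far as the arm can. A call is refused whole if a number of a shift passes 62.5 or a number of a turn 0.188, either way. A call with a gripper value outside its range is refused whole. OPENING is the finger opening in mm, from 0 to 85.4, set as the call begins (- or left out, the last holds). The fingers move at their own pace and stop on an object; FORCE is the grip in N (left out, the last holds). Time passes only in rows, so rows that do not move let the fingers close. It gives the time, the measured TCP pose, the force, the opening and the grip force at its end, in the units of the state.
- arm.observe(): the state, without advancing time (a new reading comes with each control period).
- viewer.capture(name): name is "scene" or "side" or "wrist"; returns the picture (400x640x3 uint8, blue, green, red); there is no depth.
- viewer.camera_model(name): a dict with "fovy" (degrees; the focal length in pixels is half the picture's height over the tangent of half this angle, whatever the lens; pixels are square), "cx", "cy" (the principal point, pixels), "R" (3x3) and "t" (3): a world point X has camera coordinates R X + t. Camera axes: x right, y down, z forward; pixel columns grow to the right and rows downward; lengths in m; the calibration is good to about 2 mm. A picture is of the moment at which its call begins: read the wrist's pose just before it. camera_model takes no time and is no camera call; for the wrist camera it gives the pose at the moment of the call.
- workorder.close_job(): hands the job in; it is judged then, once.
Trained networks look in the newest picture that a camera, given by its name, has taken for a name from the list of things; names that differ only in an ending like _2 or _b are one class to them, and where a whole thing is asked for, a point or a joint stands for the part that bears it (a point fixed in the world has none). Each returns a list of dicts, best first, with "p" (0 to 1); they miss things now and then, are a little off and sometimes report something else, mostly with a low value. They report only what shows in the picture. A call takes as long as a camera call. They do not tell look-alikes from the thing itself.
- models.find_in(target, camera): "position" ([x, y, z] in m, in the coordinates of the camera as it stood for that picture, good to about 4 mm: the middle of the surface that is visible of it).
- models.trace(target, camera): "region" (400x640 bool, what is visible of it).
- models.landmark_of(target, camera): "position" ([x, y, z] in m, in the coordinates of the camera as it stood for that picture, good to about 4 mm: a listed point, or the origin of a listed thing).
The state is a dict: "time_s": time; "q": joint angles; "joint_velocities": joint speeds; "joint_efforts": joint torques, N m; "ee_pos": TCP position; "ee_rot": TCP orientation; "force": force on the tool from outside, world axes, zero at the start; "torque": the same for the moment, N m; "finger_gap": finger opening in m; "finger_force": force on a finger pad.
Only numpy, scipy, OpenCV 4.12 (cv2) and the standard library are available. Lean on these libraries where they do the work, as an engineer would, in place of code of your own. Each camera call takes 0.05 s, during which the arm holds its last target. There are 200 camera calls.

## Task

Take the flat-bladed opener from the wooden tray, slide its blade into the gap under the lip on the front of the bead organiser's hinged lid and lever the lid up until it stands open, upright or leaning back, on its stiff hinge. Then lay the opener back down flat on the floor of the tray, wholly inside it. Touch the organiser only with the opener, never with the gripper, and leave everything else where it is.

Things in the scene. Friction and masses are not known exactly. Their poses are not given: they have to be found in the camera images.
- organiser: White plastic bead organiser, fixed, 100 (x) by 150 (y) by 40 mm high plus a 4 mm lid hinged along its +x side; origin at the centre of its underside, z up, front faces its own -x. Mid-front a ledge (76 mm wide, top at z = 28 mm) and above it the lid's lip stick out 14 mm from the front wall (x = -50 mm) to x = -64 mm.
- gap (a point): Middle of the mouth of the gap between ledge and lip, at x = -64, z = 34 mm on the organiser, axes as the organiser: the gap is 12 mm high (z = 28 to 40 mm) with the lid closed, 14 mm deep towards +x, and 64 mm wide between two small cheeks that stand on the ledge up to z = 44 mm.
- lid (a joint): Angle of the organiser's lid: 0 closed, grows as it opens upward, 1.57 upright, stop at 1.85. Stiff hinge: the lid stays at any angle; about 1 N at the lip moves it. It may start slightly ajar (up to 0.05). The lid is a flat 4 mm plate reaching 100 mm from the hinge, plus a lip 60 mm wide and 14 mm long.
- hinge (a point): Point on the lid's hinge axis at its middle, fixed on the organiser at x = 50 mm, z = 42 mm; its axes are those of the organiser (hinge axis along y).
- lip (a point): Middle of the lower front edge of the lid's lip, 114 mm from the hinge axis; moves with the lid.
- tray: Wooden tray, fixed, 230 (x) by 176 (y) by 20 mm high, walls and floor 6 mm thick; origin at the centre of its underside, z up.
- blade: The opener, loose, 60 g: dark wooden handle 100 long, 18 wide, 16 mm thick, with a flat straight steel blade 70 long, 16 wide, 3 mm thick at mid-thickness of the handle. Origin at the centre of the handle's underside; x along the handle towards the blade's tip, z up. It lies in one half of the tray, blade pointing away from the robot; the awl lies in the other half.
- blade_tip (a point): Middle of the blade's end edge, at x = 120 mm, z = 8 mm on the opener; axes as the opener.
- blade_grip (a point): Centre of mass of the opener, a good place to grip the handle across its 18 mm width: x = 22 mm, z = 8 mm on the opener.
- blade_butt (a point): Middle of the handle's rear end, x = -50 mm, z = 8 mm on the opener.
- awl: Bystander in the tray: awl with a bulged wooden handle 70 long, 16 mm thick and a thin round spike 60 mm long, 4 mm across; origin under the middle of the handle, x towards the spike.
- cone: Bystander: white ceramic ring cone, 46 mm across, 78 mm high; origin under its centre.
- dish: Bystander: round glass dish, 90 mm across, 28 mm high; origin under its centre.
- crimper: Bystander: steel crimping tool lying flat, about 155 long, 60 wide, 14 mm high; origin near its middle, x towards the jaws.
- jar: Bystander: glass jar with metal lid, 56 mm across, 70 mm high; origin under its centre.
- spool: Bystander: wooden spool standing on its flange, 60 mm across, 36 mm high; origin under its centre.
- block: Bystander: square steel bench block 80 by 80 by 22 mm; origin under its centre.
Things that resemble listed ones, but are neither listed nor needed, are in the scene too. Leave any green or turquoise look-alike of the blade alone.

How it is judged:
On the way, in this order (a step that is already met when the one before it is completed fails the run):
1. the blade's tip is in the gap under the lip, at least 4 mm in, with the lid still nearly closed (under 0.2 rad) (x of blade_tip in the frame of organiser between -0.06 and -0.035 m and y of blade_tip in the frame of organiser between -0.032 and 0.032 m and z of blade_tip in the frame of organiser between 0.026 and 0.062 m and value of joint lid below 0.2 rad), for 0.04 s.
2. the lid has been levered open to more than 1.25 rad (value of joint lid above 1.25 rad), for 0.2 s.
At the end, for the whole second after the job is handed in: The lid stands open at more than 1.25 rad (72 degrees) and is still; the opener lies still and flat on the floor of the tray, tip and butt both inside its walls and less than 22 mm above the tray's underside (value of joint lid above 1.25 rad and velocity of joint lid between -0.1 and 0.1 rad/s and x of blade_tip in the frame of tray between -0.109 and 0.109 m and y of blade_tip in the frame of tray between -0.082 and 0.082 m and z of each of blade_tip, blade_butt in the frame of tray below 0.022 m and x of blade_butt in the frame of tray between -0.109 and 0.109 m and y of blade_butt in the frame of tray between -0.082 and 0.082 m and linear speed of blade below 0.02 m/s); the robot touches nothing.
It fails at once if the gripper or arm touches the organiser or its lid (over 0.5 N) (contact force between any of the fingers, the arm and organiser above 0.5 N).
It fails at once if a bystander (the awl, the ring cone, the glass dish, the crimping tool, the jar, the spool, the steel bench block) is moved more than 25 mm (distance of any of awl, cone, dish, crimper, jar, spool, block from where it was at the start of the episode above 0.025 m).
It also fails if it takes over 62 s, if anything falls off the work surface, if the arm or the gripper's body presses on something with over 40 N, if the wrist force passes 120 N, or if a joint passes its speed limit or range.

## Working session

There is one attempt and no reset: what is moved stays moved. The work goes in short steps, Python scripts to look and compute and a shell command to move; the robot and the scene stay as the last step left them, time stands still between calls to the robot, and variables do not carry over. Pictures are saved under pics/ and viewed, at most 12 in all, crops included, and the job is handed in when it is done.

```bash
ls; mkdir -p pics; cat > h.py <<'E'
import numpy as np, cv2
from plant import arm, viewer, workorder, models
from scipy.spatial.transform import Rotation as Rn
def w(p,c):
    m=viewer.camera_model(c); return np.array(m["R"]).T@(np.array(p)-np.array(m["t"]))
def look(c,n=None):
    im=viewer.capture(c)
    if n: cv2.imwrite(f"pics/{n}.png",im)
    return im
def lm(t,c,k=3):
    for d in models.landmark_of(t,c)[:k]: print(c,t,round(d["p"],2),w(d["position"],c).round(4))
E
python3 - <<'E'
from h import *
s=arm.observe(); print(s["ee_pos"],s["ee_rot"],s["finger_gap"])
a=look("scene"); b=look("side"); cv2.imwrite("pics/a.png",a);cv2.imwrite("pics/b.png",b)
for c in("scene","side"):
    for t in("organiser","gap","lip","hinge","tray","blade","blade_tip","blade_grip","blade_butt","awl"): lm(t,c)
E
```

```text
pics
[6.24512526e-01 3.66842516e-05 2.30549113e-01] [ 7.07089317e-01  7.07123900e-01 -4.84395890e-04 -5.04104837e-04] 0.08554309708628313
scene organiser 0.86 [ 0.5935  0.2191 -0.0035]
scene gap 0.86 [0.5309 0.214  0.0346]
scene lip 0.89 [0.5341 0.2134 0.0392]
scene lip 0.4 [0.6503 0.2287 0.0383]
scene hinge 0.96 [0.6485 0.2285 0.0389]
scene hinge 0.65 [ 0.5721 -0.1032  0.0157]
scene tray 0.88 [ 0.5847 -0.1552 -0.0027]
scene tray 0.63 [ 0.472   0.4621 -0.0044]
scene tray 0.41 [ 0.5488 -0.1053  0.0055]
scene blade 0.71 [ 3.242e-01  1.950e-02 -3.000e-04]
scene blade 0.7 [ 0.8465 -0.1427 -0.0036]
scene blade 0.65 [ 0.5497 -0.1055  0.0067]
scene blade_tip 0.65 [ 0.664  -0.0886  0.0123]
scene blade_tip 0.53 [ 0.7608 -0.2187  0.0048]
scene blade_tip 0.5 [ 0.3821 -0.0844  0.0088]
scene blade_grip 0.76 [ 0.5678 -0.102   0.0127]
scene blade_grip 0.67 [6.374e-01 4.149e-01 1.000e-04]
scene blade_grip 0.66 [ 0.828  -0.1544  0.0029]
scene blade_butt 0.77 [ 0.8878 -0.1104  0.0048]
scene blade_butt 0.68 [ 0.3187 -0.6036  0.0087]
scene blade_butt 0.66 [0.3011 0.0624 0.0049]
scene awl 0.41 [ 0.5611 -
[... 226 characters left out ...]
y 0.74 [ 0.5837 -0.1542 -0.0013]
side tray 0.54 [ 0.5003 -0.4663  0.0021]
side tray 0.41 [ 0.546  -0.1054  0.0055]
side blade 0.93 [ 0.2922 -0.5583 -0.0026]
side blade 0.83 [ 0.3401 -0.3162 -0.0014]
side blade 0.81 [ 0.8493 -0.1387 -0.0024]
side blade_tip 0.72 [ 0.6672 -0.0934  0.0116]
side blade_tip 0.72 [ 0.3835 -0.0785  0.0052]
side blade_tip 0.66 [ 0.7592 -0.2182  0.0041]
side blade_grip 0.75 [ 0.3502 -0.2956  0.0073]
side blade_grip 0.62 [ 0.2765 -0.5406  0.005 ]
side blade_grip 0.59 [ 0.8285 -0.1551  0.006 ]
side blade_butt 0.87 [ 0.3176 -0.6048  0.008 ]
side blade_butt 0.83 [ 0.5    -0.107   0.0141]
side blade_butt 0.78 [ 0.305  -0.3547  0.0035]
side awl 0.56 [ 0.56   -0.1959  0.0025]
```

View pics/a.png

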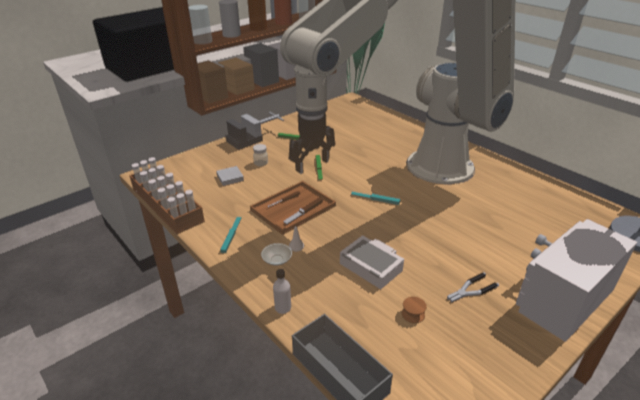

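View pics/b.png

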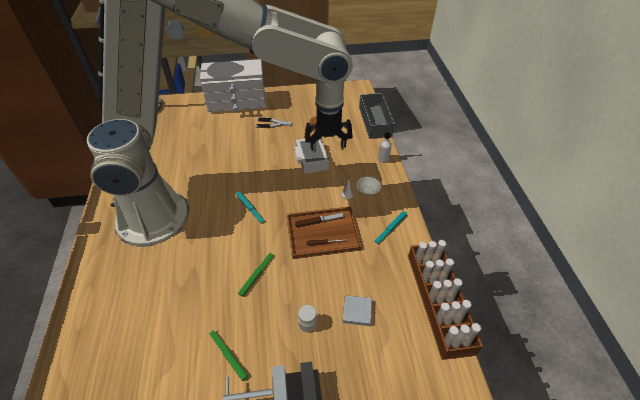

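The scene shows the tray at (293,207), with the steel-bladed opener in its +y half, the awl in the other half and the organiser at (372,260). The green and turquoise pieces are look-alikes. I'll move the wrist over the opener to measure it.

```bash
python3 -m pendant '[[-50,-30,0,0.185],[0,0,0,0.185],[0,0,0,0.185],[0,0,0,0.185],[0,0,0,0.185],[0,0,0,0.185],[0,0,0,0.185],[0,0,0,0.185],[0,0,0,0],[0,0,0,0]]' 30 110
python3 - <<'E'
from h import *
s=arm.observe(); print(s["ee_pos"],s["ee_rot"],s["finger_gap"],s["q"])
a=look("wrist","c")
for t in("tray","blade","blade_tip","blade_grip","blade_butt","awl","organiser","gap","hinge"): lm(t,"wrist",2)
E
```

```text
time_s: 2.35
ee_pos: [0.595, -0.05, 0.2313]
ee_rot: [0.999, 0.047, 0.0, -0.0]
force: [-0.9, 0.7, 0.4]
finger_gap: 0.0301
finger_force: 0.0
[ 0.59500731 -0.04999378  0.23128521] [ 9.98873739e-01  4.74473699e-02  6.05126329e-06 -3.04954537e-06] 0.030075856504844282 [-8.63417683e-02  3.09975335e-01  1.69507686e+00  8.44282017e-06
  1.13652928e+00  1.38952062e+00]
wrist tray 0.58 [ 0.5885 -0.1543  0.0012]
wrist blade 0.82 [ 0.5476 -0.1064  0.0058]
wrist blade 0.61 [ 0.2911 -0.5613  0.005 ]
wrist blade_tip 0.9 [ 0.3831 -0.0793  0.0072]
wrist blade_tip 0.75 [ 0.7601 -0.218   0.0035]
wrist blade_grip 0.9 [ 0.3359 -0.0021  0.0074]
wrist blade_grip 0.71 [ 0.5716 -0.1075  0.0142]
wrist blade_butt 0.74 [ 0.4986 -0.1113  0.014 ]
wrist awl 0.92 [ 0.5624 -0.1986  0.0037]
wrist awl 0.31 [ 5.866e-01 -1.513e-01 -2.000e-04]
wrist organiser 0.64 [0.5965 0.2164 0.0008]
wrist organiser 0.62 [ 0.7013  0.0106 -0.0011]
wrist gap 0.94 [0.5287 0.2084 0.032 ]
wrist hinge 0.74 [0.6443 0.2245 0.0376]
wrist hinge 0.52 [ 0.5696 -0.1056  0.013 ]
```

View pics/c.png

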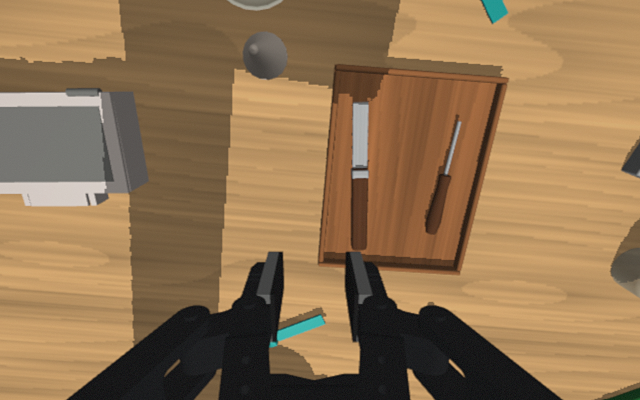

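The wrist picture shows the opener at columns about 352–368, with its tip at (360,101) and its butt at (358,248). The left tray wall is about 30 px away and the awl is at (445,175). Next I'll measure the axis from the trace.

```bash
cat >> h.py <<'E'
def pix(uv,c,z):
    m=viewer.camera_model(c); f=200/np.tan(np.radians(m["fovy"])/2); R=np.array(m["R"]);t=np.array(m["t"])
    uv=np.atleast_2d(uv).astype(float); d=np.c_[(uv[:,0]-m["cx"])/f,(uv[:,1]-m["cy"])/f,np.ones(len(uv))]@R
    C=-R.T@t; return C+d*((z-C[2])/d[:,2])[:,None]
E
python3 - <<'E'
from h import *
im=look("wrist"); s=arm.observe(); print("cam",pix([320,200],"wrist",.2))
for d in models.trace("blade","wrist"):
    r=d["region"]; ys,xs=np.nonzero(r); print(round(d["p"],2),r.sum(),xs.min(),xs.max(),ys.min(),ys.max())
    if 340<xs.mean()<380 and ys.max()<260:
        for y in(105,130,155,175,190,215,240):
            q=xs[ys==y]
            if len(q): print(y,q.min(),q.max(),pix([(q.min()+q.max())/2,y],"wrist",.0155 if y<168 else .022).round(4),)
        print("butt",pix([358.5,ys.max()+1],"wrist",.022).round(4),"tip",pix([360.5,ys.min()],"wrist",.0155).round(4))
print("tray corners",pix([[336,66],[507,78],[459,273],[319,263]],"wrist",.02).round(4))
for c in("scene","side"):
    look(c)
    for t in("blade_tip","blade_grip","blade_butt"):
        for d in models.landmark_of(t,c):
            p=w(d["position"],c)
            if .48<p[0]<.7 and -.25<p[1]<-.06: print(c,t,round(d["p"],2),p.round(4))
big=cv2.resize(im[70:230,0:170],None,fx=4.5,fy=3.7,interpolation=cv2.INTER_CUBIC); cv2.imwrite("pics/d.png",cv2.resize(im[80:220,0:170],None,fx=4,fy=4,interpolation=cv2.INTER_CUBIC))
E
```

```text
cam [[ 0.61839849 -0.05203708  0.2       ]]
0.92 2358 351 367 102 250
105 352 367 [[ 0.6628 -0.0925  0.0155]]
130 352 366 [[ 0.6372 -0.0955  0.0155]]
155 352 366 [[ 0.6104 -0.0992  0.0155]]
175 351 367 [[ 0.5895 -0.1012  0.022 ]]
190 351 367 [[ 0.5724 -0.1036  0.022 ]]
215 351 366 [[ 0.5425 -0.1071  0.022 ]]
240 351 366 [[ 0.5111 -0.1114  0.022 ]]
butt [[ 0.4967 -0.1134  0.022 ]] tip [[ 0.6659 -0.0931  0.0155]]
0.78 420 480 506 0 23
0.61 632 270 324 314 347
0.47 240 604 639 388 399
tray corners [[ 0.6979 -0.0635  0.02  ]
 [ 0.7026 -0.2361  0.02  ]
 [ 0.477  -0.241   0.02  ]
 [ 0.4751 -0.0682  0.02  ]]
scene blade_tip 0.73 [ 0.6638 -0.0912  0.0114]
scene blade_grip 0.77 [ 0.5689 -0.1021  0.0134]
scene blade_butt 0.73 [ 0.4982 -0.1144  0.0099]
side blade_tip 0.79 [ 0.667  -0.0896  0.0117]
side blade_grip 0.59 [ 0.5673 -0.1011  0.0142]
side blade_butt 0.54 [ 0.499  -0.1116  0.0126]
```

View pics/d.png

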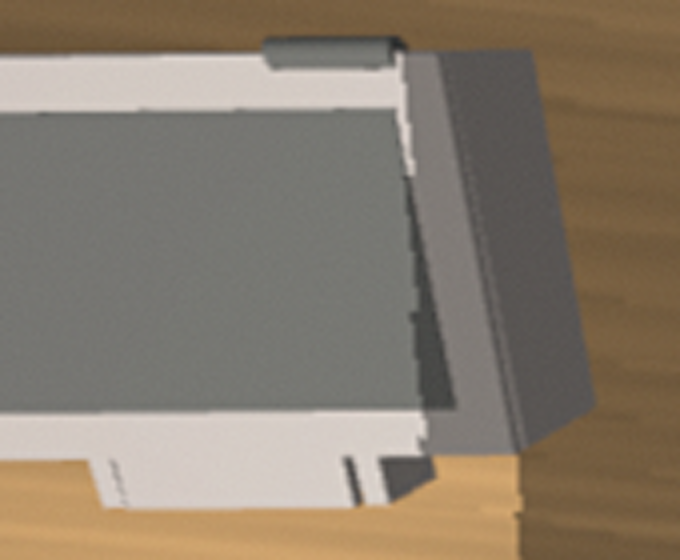

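```bash
python3 -m pendant '[[0,0,0,-0.029],[-35.5,50.5,0,0],[0,0,50,0],[0,0,50,0],[0,0,50,0],[0,0,0,0],[0,0,0,0]]' 27 110
python3 - <<'E'
from h import *
s=arm.observe(); print(s["ee_pos"],s["ee_rot"],s["finger_gap"])
look("wrist","e")
for t in("blade_tip","blade_grip","blade_butt"): lm(t,"wrist",2)
for d in models.trace("blade","wrist"):
    ys,xs=np.nonzero(d["region"]); print(round(d["p"],2),xs.min(),xs.max(),ys.min(),ys.max())
    for y in range(ys.min()+5,ys.max()-4,30):
        q=xs[ys==y]; print(y,q.min(),q.max(),pix([q.mean(),y],"wrist",.022).round(4),pix([q.mean(),y],"wrist",.0155).round(4))
E
```

```text
time_s: 4.22
ee_pos: [0.5669, -0.1045, 0.0828]
ee_rot: [0.998, 0.06, 0.001, 0.0]
force: [0.0, -1.1, 0.4]
finger_gap: 0.0266
finger_force: 0.0
[ 0.56685468 -0.10454655  0.08280622] [9.98191413e-01 6.01109197e-02 7.40967400e-04 1.75246997e-04] 0.026588164600802527
wrist blade_tip 0.63 [ 0.667  -0.0933  0.0202]
wrist blade_tip 0.4 [ 0.4097 -0.2181  0.0085]
wrist blade_grip 0.81 [ 0.5685 -0.1086  0.0163]
wrist blade_butt 0.59 [ 0.5026 -0.113   0.0153]
wrist blade_butt 0.55 [ 0.545  -0.108   0.0068]
0.98 299 326 56 305
61 299 325 [[ 0.6629 -0.0926  0.022 ]] [[ 0.6633 -0.0925  0.0155]]
91 300 325 [[ 0.6468 -0.0948  0.022 ]] [[ 0.6467 -0.0948  0.0155]]
121 300 325 [[ 0.6297 -0.0969  0.022 ]] [[ 0.6291 -0.0969  0.0155]]
151 301 325 [[ 0.6116 -0.0994  0.022 ]] [[ 0.6104 -0.0995  0.0155]]
181 299 326 [[ 0.5924 -0.1014  0.022 ]] [[ 0.5906 -0.1016  0.0155]]
211 300 326 [[ 0.572  -0.1042  0.022 ]] [[ 0.5695 -0.1044  0.0155]]
241 301 326 [[ 0.5503 -0.1071  0.022 ]] [[ 0.5471 -0.1075  0.0155]]
271 302 326 [[ 0.5271 -0.1103  0.022 ]] [[ 0.5231 -0.1108  0.0155]]
0.6 415 429 392 399
0.51 119 174 0 13
5 125 169 [[ 6.8e-01 -4.0e-04  2.2e-02]] [[0.681  0.0026 0.0155]]
0.24 251 579 0 335
5 263 488 [[ 0.695  -0.1235  0.022 ]] [[ 0.6965 -0.1244  0.0155]]
35 262 573 [[ 0.6834 -0.1494  0.022 ]] [[ 0.6844 -0.1511  0.0155]]
65 260 564 [[ 0.6684 -0.1553  0.022 ]] [[ 0.669  -0.1572  0.0155]]
95 259 554 [[ 0.6519 -0.1554  0.022 ]] [[ 0.652  -0.1573  0.0155]]
125 258 544 [[ 0.6343 -0.1546  0.022 ]] [[ 0.6338 -0.1565  0.0155]]
155 256 535 [[ 0.6158 -0.1547  0.022 ]] [[ 0.6147 -0.1566  0.0155]]
185 256 525 [[ 0.5963 -0.1556  0.022 ]] [[ 0.5946 -0.1575  0.0155]]
215 254 516 [[ 0.5751 -0.1538  0.022 ]] [[ 0.5728 -0.1557  0.0155]]
245 253 506 [[ 0.5528 -0.1534  0.022 ]] [[ 0.5497 -0.1552  0.0155]]
275 287 496 [[ 0.532  -0.1779  0.022 ]] [[ 0.5282 -0.1806  0.0155]]
305 284 486 [[ 0.5062 -0.1755  0.022 ]] [[ 0.5016 -0.1781  0.0155]]
```

View pics/e.png

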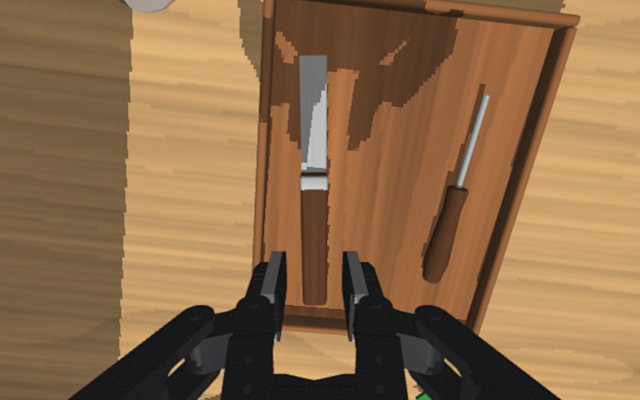

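The opener is centred between the fingers: its handle spans columns 299–326 and the fingers are at 285 and 345. I'll descend in stages.

```bash
python3 -m pendant '[[0,0,40,0],[0,0,25,0],[0,0,0,0],[0,0,0,0]]'; python3 -m pendant '[[0,0,7,0],[0,0,2,0],[0,0,0,0]]'
```

```text
time_s: 4.97
ee_pos: [0.5667, -0.1045, 0.0175]
ee_rot: [0.998, 0.06, 0.001, 0.0]
force: [0.0, 0.1, -0.8]
finger_gap: 0.0269
finger_force: 0.0
time_s: 5.35
ee_pos: [0.5658, -0.1044, 0.0074]
ee_rot: [0.998, 0.06, 0.0, 0.0]
force: [-0.7, -1.6, -0.1]
finger_gap: 0.027
finger_force: 0.0
```

```bash
python3 -m pendant '[[0,0,0,0],[0,0,0,0],[0,0,0,0],[0,0,0,0],[0,0,0,0]]' 10 115; python3 -m pendant '[[0,0,-20,0],[0,0,-40,0],[0,0,-40,0],[0,0,0,0],[0,0,0,0]]'
python3 - <<'E'
from h import *
s=arm.observe();print(s["ee_pos"],s["finger_gap"],s["finger_force"])
look("wrist");look("side","f0");look("scene")
for c in("wrist","side","scene"):
  for t in("blade_tip","blade_butt","blade_grip"): 
    for d in models.landmark_of(t,c):
        p=w(d["position"],c)
        if p[2]>.06: print(c,t,round(d["p"],2),p.round(4))
E
```

```text
time_s: 5.98
ee_pos: [0.566, -0.1044, 0.0079]
ee_rot: [0.998, 0.06, 0.0, 0.0]
force: [-0.8, 1.0, 5.4]
finger_gap: 0.015
finger_force: 113.2
time_s: 6.6
ee_pos: [0.5656, -0.1044, 0.1077]
ee_rot: [0.998, 0.06, 0.0, 0.0]
force: [0.6, 1.1, -0.8]
finger_gap: 0.0149
finger_force: 112.6
[ 0.56559736 -0.10435972  0.10769336] 0.014855531691391683 112.62699723243713
wrist blade_tip 0.58 [ 0.6642 -0.0919  0.1122]
wrist blade_butt 0.98 [ 0.5041 -0.1091  0.1154]
wrist blade_grip 0.81 [ 0.5682 -0.105   0.1088]
side blade_tip 0.56 [ 0.6681 -0.089   0.111 ]
side blade_butt 0.51 [ 0.4987 -0.1107  0.1107]
side blade_grip 0.58 [ 0.5692 -0.1004  0.1144]
scene blade_tip 0.66 [ 0.6626 -0.0906  0.1103]
scene blade_butt 0.47 [ 0.4982 -0.1144  0.1099]
scene blade_grip 0.69 [ 0.5701 -0.0991  0.1119]
scene blade_grip 0.55 [ 0.548  -0.106   0.1057]
```

```bash
python3 -m pendant '[[-23,-54,-10,0],[-23,-54,-10,0],[-23,-54,-10,0],[-23,-54,-10,0],[-23,-54,-5,0],[-23,-54,0,0.02],[0,0,0,0],[0,0,0,0]]'
python3 - <<'E'
from h import *
s=arm.observe();print(s["ee_pos"],s["ee_rot"],s["finger_gap"],s["force"])
im=look("wrist","f");look("side");look("scene")
for c in("wrist","side","scene"):
  for t in("organiser","gap","lip","hinge","blade_tip"): lm(t,c,2)
E
```

```text
time_s: 8.2
ee_pos: [0.3902, 0.2009, 0.1524]
ee_rot: [0.999, 0.051, 0.0, 0.0]
force: [-0.6, -0.5, -0.5]
finger_gap: 0.0151
finger_force: 113.0
[0.39018254 0.20086272 0.15239885] [9.98717645e-01 5.06262335e-02 2.11483655e-04 6.88184501e-05] 0.01510982506345828 [-0.61804264 -0.54199705 -0.47658476]
wrist blade_tip 0.84 [ 0.3856 -0.0817  0.0093]
wrist blade_tip 0.67 [0.4918 0.2102 0.1633]
side organiser 0.66 [ 0.5971  0.2196 -0.0061]
side organiser 0.55 [0.4905 0.2125 0.1556]
side gap 0.77 [0.5317 0.2172 0.0336]
side lip 0.93 [0.5324 0.2161 0.0382]
side hinge 0.7 [0.6467 0.2252 0.039 ]
side blade_tip 0.74 [ 0.4095 -0.2219  0.0112]
side blade_tip 0.74 [ 0.2316 -0.4591  0.0043]
scene organiser 0.88 [ 0.5946  0.2218 -0.002 ]
scene gap 0.81 [0.5321 0.2173 0.0375]
scene gap 0.31 [ 5.946e-01  2.189e-01 -5.000e-04]
scene lip 0.85 [0.5323 0.2139 0.0417]
scene hinge 0.78 [0.6475 0.227  0.0424]
scene hinge 0.64 [0.5323 0.215  0.0396]
scene blade_tip 0.7 [ 0.3826 -0.0822  0.0069]
scene blade_tip 0.69 [ 0.7597 -0.2172  0.0045]
```

View pics/f.png

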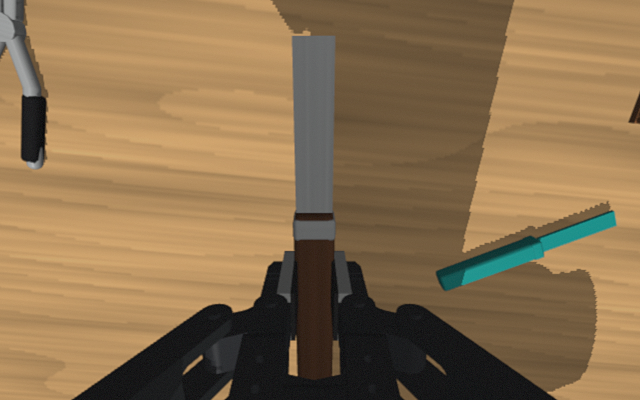

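The picture shows the opener gripped straight, with its tip at (314,36) and the organiser outside the frame. The side and scene estimates agree on the gap at about (0.532,0.217). I'll lower to insertion height in front of it.

```bash
python3 -m pendant '[[0,-3,40,0.012],[0,0,50,0],[0,0,34,0],[0,0,0,0],[0,0,0,0]]'
python3 - <<'E'
from h import *
s=arm.observe();print(s["ee_pos"],s["ee_rot"],s["force"])
R=Rn.from_quat(s["ee_rot"]).as_matrix();T=np.array(s["ee_pos"])
im=look("wrist");sd=look("side");sc=look("scene")
P=[]
for c in("wrist","side","scene"):
  for t in("gap","lip","hinge","blade_tip"):
    for d in models.landmark_of(t,c)[:3]:
        p=w(d["position"],c)
        if .47<p[0]<.7 and .15<p[1]<.3: print(c,t,round(d["p"],2),p.round(4),"tool mm",(R.T@(p-T)*1e3).round(1))
def f(i,c):
    m=viewer.camera_model(c); q=np.array(m["R"])@np.array([.53,.215,.04])+m["t"]; F=200/np.tan(np.radians(m["fovy"])/2)
    u,v=int(F*q[0]/q[2]+m["cx"]),int(F*q[1]/q[2]+m["cy"]); print(c,u,v)
    v=max(v,35);return cv2.resize(i[v-35:v+35,u-50:u+50],None,fx=4,fy=4,interpolation=cv2.INTER_CUBIC)
cv2.imwrite("pics/g.png",np.hstack([f(sd,"side"),f(sc,"scene")]))
E
```

```text
time_s: 9.72
ee_pos: [0.3904, 0.2041, 0.0292]
ee_rot: [0.999, 0.044, 0.0, -0.0]
force: [-0.4, 0.0, 0.0]
finger_gap: 0.015
finger_force: 112.9
[0.39037638 0.20412319 0.02917617] [ 9.99035558e-01  4.39064546e-02  3.84985216e-04 -1.70570221e-04] [-0.35404188  0.01063291  0.01780579]
wrist lip 0.3 [0.4925 0.2134 0.0417] tool mm [102.5  -0.3 -12.4]
wrist blade_tip 0.78 [0.4907 0.2119 0.0388] tool mm [100.6   1.1  -9.5]
side gap 0.62 [0.53   0.2184 0.0383] tool mm [140.3  -2.   -9. ]
side lip 0.97 [0.5318 0.2146 0.038 ] tool mm [141.8   1.9  -8.7]
side lip 0.75 [0.6508 0.23   0.0398] tool mm [261.7  -3.  -10.4]
side hinge 0.75 [0.6477 0.2231 0.0396] tool mm [258.    3.7 -10.2]
side blade_tip 0.68 [0.4931 0.2125 0.0321] tool mm [103.    0.7  -2.9]
scene gap 0.76 [0.5343 0.2163 0.0363] tool mm [144.4   0.5  -7. ]
scene lip 0.92 [0.5342 0.2089 0.0408] tool mm [143.7   7.9 -11.6]
scene hinge 0.78 [0.6491 0.2291 0.0381] tool mm [259.9  -2.1  -8.8]
scene hinge 0.62 [0.4858 0.2155 0.0338] tool mm [96.1 -3.  -4.6]
scene blade_tip 0.69 [0.4859 0.2141 0.0343] tool mm [96.  -1.5 -5.1]
side 294 153
scene 386 244
```

View pics/g.png

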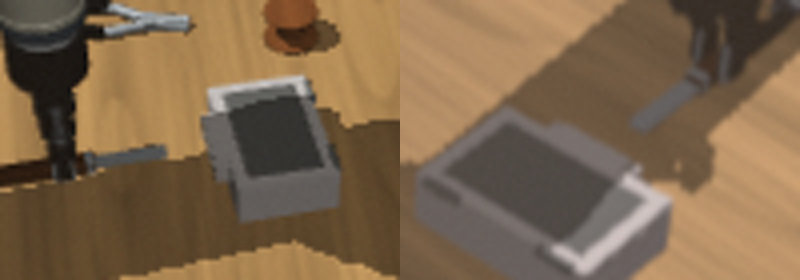

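The crops show the blade level and pointing at the middle of the lip, with about 40 mm still to go. I'll insert it now.

```bash
python3 -m pendant '[[18,0,1,0],[18,0,0,0],[6,0,0,0],[0,0,0,0]]'; python3 -m pendant '[[4,0,0,0],[4,0,0,0],[2,0,0,0],[0,0,0,0],[0,0,0,0]]'
python3 - <<'E'
from h import *
s=arm.observe();print(s["ee_pos"],s["force"])
sd=look("side");sc=look("scene");lm("lip","side",1);lm("lip","scene",1);lm("blade_tip","side",2)
cv2.imwrite("pics/h.png",np.hstack([cv2.resize(i,None,fx=4,fy=4,interpolation=cv2.INTER_CUBIC) for i in(sd[118:188,244:344],sc[209:279,336:436])]))
H=np.array([0,0])
th=np.arange(0.06,1.66,.08)
r=np.linspace(103,88,len(th))
X=-r*np.cos(th)-3.5*np.sin(th);Z=r*np.sin(th)-3.5*np.cos(th)
X=np.r_[-103,X];Z=np.r_[-7.5,Z]
for a,b,c in zip(th,np.diff(X),np.diff(Z)): print(round(a,2),round(b,1),round(-c,1))
E
```

```text
time_s: 10.98
ee_pos: [0.4322, 0.2074, 0.0271]
ee_rot: [0.999, 0.044, 0.0, -0.0]
force: [0.4, 0.2, -1.1]
finger_gap: 0.0148
finger_force: 112.9
time_s: 11.6
ee_pos: [0.4414, 0.2083, 0.0272]
ee_rot: [0.999, 0.044, -0.0, 0.0]
force: [-0.0, 0.5, -0.8]
finger_gap: 0.0151
finger_force: 112.9
[0.44135802 0.20829826 0.02724773] [-0.04037289  0.54768262 -0.82774116]
side lip 0.84 [0.5321 0.2163 0.0416]
scene lip 0.66 [0.5303 0.213  0.0426]
side blade_tip 0.77 [ 0.7563 -0.2176  0.0079]
side blade_tip 0.74 [0.5442 0.2176 0.0298]
0.06 -0.0 -10.2
0.14 1.3 -8.1
0.22 2.0 -7.9
0.3 2.6 -7.7
0.38 3.2 -7.4
0.46 3.7 -7.1
0.54 4.2 -6.7
0.62 4.7 -6.3
0.7 5.2 -5.8
0.78 5.6 -5.3
0.86 5.9 -4.8
0.94 6.2 -4.3
1.02 6.5 -3.8
1.1 6.7 -3.2
1.18 6.9 -2.6
1.26 7.1 -2.0
1.34 7.1 -1.5
1.42 7.2 -0.9
1.5 7.1 -0.3
1.58 7.1 0.3
```

View pics/h.png

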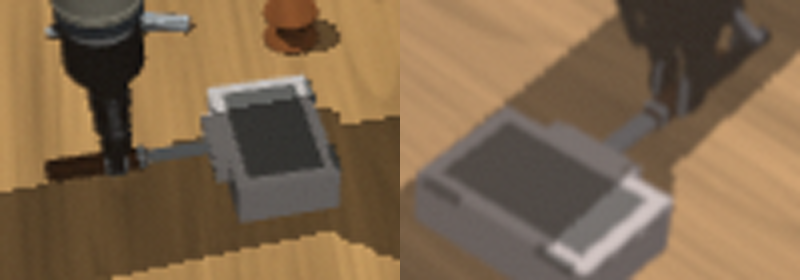

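The crops show the blade tip hidden under the lip, with no contact force. I'll lever the lid through the first part of the arc.

```bash
python3 -m pendant '[[1,0,-8,0],[0.5,0,-3,0],[1.3,0,-8,0],[2,0,-7.9,0],[2.6,0,-7.7,0],[3.2,0,-7.4,0],[3.7,0,-7.1,0],[4.2,0,-6.7,0],[0,0,0,0],[0,0,0,0]]'
python3 - <<'E'
from h import *
s=arm.observe();print(s["ee_pos"],s["force"],s["torque"])
sd=look("side");sc=look("scene");lm("lip","side",2);lm("lip","scene",2);lm("blade_tip","side",2);lm("blade_tip","scene",3)
cv2.imwrite("pics/i.png",np.hstack([cv2.resize(i,None,fx=4,fy=4,interpolation=cv2.INTER_CUBIC) for i in(sd[98:188,244:344],sc[189:279,336:436])]))
E
```

```text
time_s: 13.1
ee_pos: [0.4602, 0.21, 0.0831]
ee_rot: [0.999, 0.044, 0.0, -0.0]
force: [-0.2, 0.7, -0.1]
finger_gap: 0.0145
finger_force: 116.9
[0.46016229 0.21002159 0.08307243] [-0.18977137  0.71680664 -0.10722189] [0.31103353 0.1037952  0.66966594]
side lip 0.55 [0.5438 0.2158 0.0985]
scene lip 0.93 [0.5503 0.2155 0.0998]
side blade_tip 0.94 [ 0.2289 -0.4604  0.0064]
side blade_tip 0.72 [0.5612 0.2214 0.0862]
scene blade_tip 0.66 [ 0.3866 -0.0821  0.0082]
scene blade_tip 0.56 [0.5586 0.219  0.0906]
scene blade_tip 0.54 [ 0.7587 -0.2209  0.0015]
```

View pics/i.png

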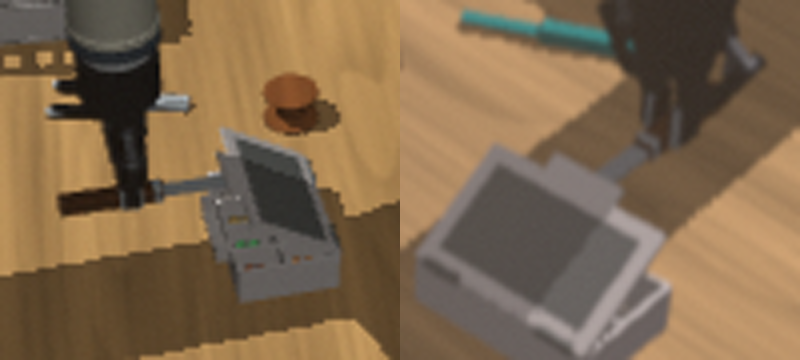

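The lid is up about 0.5 rad and the blade is still under the lip. I'll carry on along the arc.

```bash
python3 -m pendant '[[4.7,0,-6.3,0],[5.2,0,-5.8,0],[5.6,0,-5.3,0],[5.9,0,-4.8,0],[6.2,0,-4.3,0],[6.5,0,-3.8,0],[6.7,0,-3.2,0],[6.9,0,-2.6,0],[7,0,-2,0],[7,0,-1.5,0],[0,0,0,0]]';  python3 -m pendant '[[7,0,-1,0],[7,0,0,0],[7,0,0,0],[6,0,0,0],[0,0,0,0],[0,0,0,0],[0,0,0,0]]'
python3 - <<'E'
from h import *
s=arm.observe();print(s["ee_pos"],s["force"],s["torque"])
sd=look("side");sc=look("scene");lm("lip","side",2);lm("lip","scene",2);lm("hinge","scene",1);lm("blade_tip","side",2)
cv2.imwrite("pics/j.png",np.hstack([cv2.resize(i,None,fx=4,fy=4,interpolation=cv2.INTER_CUBIC) for i in(sd[98:188,244:344],sc[189:279,336:436])]))
E
```

```text
time_s: 14.78
ee_pos: [0.5223, 0.2155, 0.1228]
ee_rot: [0.999, 0.044, 0.0, -0.0]
force: [-0.4, -0.1, -0.7]
finger_gap: 0.0147
finger_force: 116.0
time_s: 15.65
ee_pos: [0.5482, 0.2177, 0.1237]
ee_rot: [0.999, 0.044, -0.0, 0.0]
force: [-0.7, 0.5, -0.4]
finger_gap: 0.0149
finger_force: 116.0
[0.54818936 0.21773158 0.12368067] [-0.74259583  0.51856436 -0.39392181] [ 4.91312824e-02  8.97615153e-05 -3.54878441e-02]
side lip 0.5 [0.6501 0.226  0.1536]
scene lip 0.73 [0.6518 0.2246 0.1557]
scene hinge 0.97 [0.6467 0.228  0.0384]
side blade_tip 0.88 [ 0.2289 -0.4596  0.0052]
side blade_tip 0.77 [ 0.4088 -0.2195  0.0094]
```

View pics/j.png

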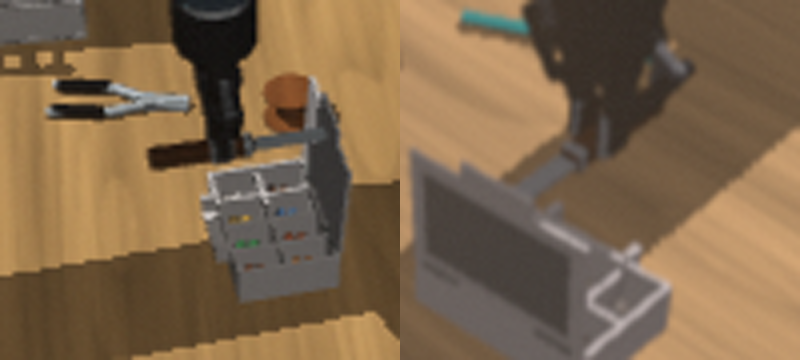

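The lid stands upright (lip at about (0.651,0.225,0.155)). I'll withdraw the blade and go back over the tray.

```bash
python3 -m pendant '[[-15,0,0,0],[-40,0,0,0],[-40,0,0,0],[-35,0,0,-0.032],[0,55,0,0],[0,55,0,0],[0,55,0,0],[36,55,0,0],[36,55,0,0],[36,54,0,0],[0,0,0,0],[0,0,0,0]]'
python3 - <<'E'
from h import *
s=arm.observe();print(s["ee_pos"],s["ee_rot"])
look("scene");lm("lip","scene",1);look("wrist","k");lm("tray","wrist",1)
for d in models.landmark_of("blade_tip","wrist"): print(w(d["position"],"wrist").round(4))
E
```

```text
time_s: 17.45
ee_pos: [0.5582, -0.1002, 0.1232]
ee_rot: [0.998, 0.059, -0.001, -0.0]
force: [-0.1, -0.2, -1.0]
finger_gap: 0.0146
finger_force: 116.0
[ 0.55816702 -0.10021626  0.12319119] [ 9.98228225e-01  5.94931450e-02 -9.23830101e-04 -3.51728250e-04]
scene lip 0.75 [0.6546 0.2228 0.1546]
wrist tray 0.56 [ 0.5888 -0.1506 -0.0016]
[ 0.6571 -0.0883  0.1345]
[ 0.5877 -0.1523  0.0023]
[ 0.4087 -0.2182  0.0109]
```

View pics/k.png

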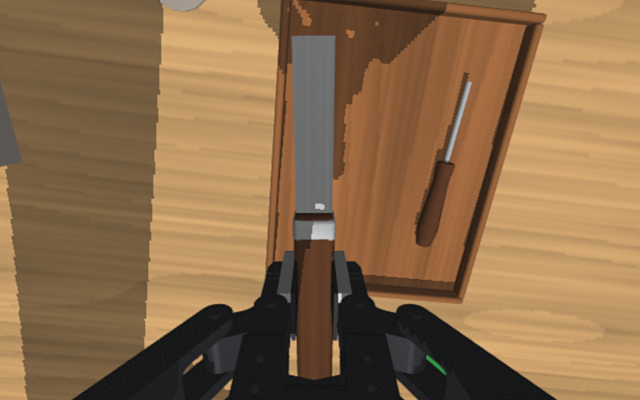

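The picture shows the opener still straight in the grip above its half of the tray, clear of the awl at (440,160). I'll shift it slightly towards the middle and lower it.

```bash
python3 -m pendant '[[6.7,11,0,0],[0,0,50,0],[0,0,45,0],[0,0,10,0],[0,0,0,0],[0,0,0,0]]'; python3 -m pendant '[[0,0,3,0],[0,0,3,0],[0,0,2,0],[0,0,0,0],[0,0,0,0]]'
```

```text
time_s: 18.45
ee_pos: [0.5691, -0.1111, 0.0204]
ee_rot: [0.998, 0.06, 0.001, 0.0]
force: [0.3, 0.2, -0.8]
finger_gap: 0.0151
finger_force: 116.0
time_s: 19.08
ee_pos: [0.5676, -0.1107, 0.0107]
ee_rot: [0.998, 0.06, -0.0, -0.0]
force: [0.2, -0.3, 0.3]
finger_gap: 0.015
finger_force: 116.0
```

```bash
python3 -m pendant '[[0,0,1.5,0],[0,0,1,0],[0,0,0,0],[0,0,0,0]]'; python3 -m pendant '[[0,0,0,0],[0,0,0,0],[0,0,0,0],[0,0,0,0],[0,0,0,0]]' 28
```

```text
time_s: 19.58
ee_pos: [0.5677, -0.1108, 0.0082]
ee_rot: [0.998, 0.06, 0.0, 0.0]
force: [-0.4, -0.9, -0.9]
finger_gap: 0.015
finger_force: 116.0
time_s: 20.2
ee_pos: [0.5677, -0.1107, 0.0082]
ee_rot: [0.998, 0.06, 0.0, 0.0]
force: [-0.2, 0.4, -1.0]
finger_gap: 0.0279
finger_force: 0.0
```

```bash
python3 -m pendant '[[0,0,-10,0],[0,0,-30,0],[0,0,-50,0],[0,0,-50,0],[0,0,-40,0],[0,0,0,0],[0,0,0,0]]'
python3 - <<'E'
from h import *
for c in("wrist","scene"):
    look(c,"l" if c=="wrist" else None)
    for t in("blade_tip","blade_butt","lip","awl","tray"):
        for d in models.landmark_of(t,c):
            p=w(d["position"],c)
            if .46<p[0]<.71 and -.25<p[1]<.3: print(c,t,round(d["p"],2),p.round(4))
E
```

```text
time_s: 21.08
ee_pos: [0.5672, -0.1106, 0.188]
ee_rot: [0.998, 0.06, -0.0, -0.0]
force: [-0.6, -0.2, 0.7]
finger_gap: 0.0286
finger_force: 0.0
wrist blade_tip 0.85 [ 0.6678 -0.1004  0.0141]
wrist blade_butt 0.86 [ 0.4997 -0.1187  0.0141]
wrist awl 0.68 [ 0.5607 -0.1989  0.0018]
wrist tray 0.71 [ 5.857e-01 -1.518e-01  3.000e-04]
scene blade_tip 0.75 [ 0.6626 -0.0964  0.0093]
scene blade_butt 0.55 [ 0.5026 -0.1194  0.0111]
scene lip 0.95 [0.6536 0.2258 0.1543]
scene awl 0.6 [ 0.5635 -0.1932  0.0034]
scene tray 0.76 [ 0.5887 -0.1541 -0.0045]
scene tray 0.63 [0.5957 0.2228 0.0006]
```

View pics/l.png

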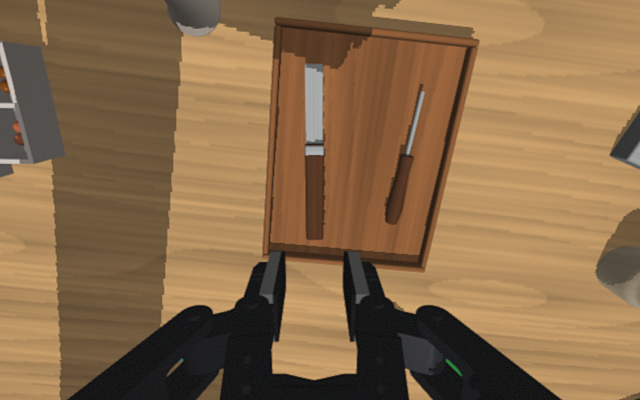

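The opener lies flat inside the tray, from (314,65) to (314,239). The lid stands open and the awl hasn't moved. I'll hand the job in.

```bash
python3 -c "
from plant import workorder
print(workorder.close_job())"
```

```text
the job is handed in; nothing more can be done
None
```

I levered the lid open to about upright, laid the opener back flat inside the tray, and handed the job in at about 21 s; the hand-in returned no verdict.

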